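# Swap the failed relay on the inspection turntable

### The arm

A 6-joint arm with a two-finger parallel gripper is mounted at the origin on the work surface. World frame = base frame: x ahead of the robot, y to its left, z up, the work surface at z = 0. Lengths are in m, angles in rad, forces in N, time in s.
With the tool pointing down it reaches from about 0.3 to 0.95 m from the base axis. Payload 3.1 kg.
Tool frame: the origin (TCP) lies at the very end of the fingers, on their centre line; the grasp point (between the pads) lies 19 mm behind it (arm.pinch_z is the distance from the TCP to the grasp point, in m); z points along the fingers, y is the line along which they close (so a half turn about z gives the same grasp; the last joint's range is limited). The gripper opens to 85 mm and grips with 20 to 120 N. Pads are 22 mm wide; open, the fingers measure 114 mm over their backs; the gripper's body (76 mm by 85 mm) begins 54 mm behind the grasp point. The pads swing forward as they close: fully open they stand 13 mm farther back than shut.
Start: joints at [1.086, 0.308, 1.634, -0, 1.2, -0.07], TCP at [0.252, 0.572, 0.231] pointing down, gripper open.
Joint ranges: [-3.06, 3.06], [-0.79, 1.96], [0.05, 2.63], [-1.19, 4.34], [0.05, 2.64], [-2.94, 2.94]. Speed limits (rad/s): [2.79, 2.79, 3.14, 3.14, 3.14, 3.14].

### API

Orientations are given as [roll, pitch, yaw] about the fixed x, y, z axes, in that order (R = Rz(yaw) Ry(pitch) Rx(roll)).
In Python, from rig import status, optics, arm gives the robot as it stands.
- The arm moves only by the tool drive_tool, never from a script. Its argument "moves" is a list of rows, each a list of 7 numbers: the shift along the tool's x, y, z in m, then the turn, a rotation vector about the tool's x, y, z in degrees, then the closure, from -1 (fully open) to 1 (shut). A call has 1 to 12 rows; each row shifts and turns the commanded pose from where the row before left it, along the tool's axes as they then stand; what a row does not reach is not made up. A row lasts 1/10 s, in which the tool goes at most 50 mm and 8.59 degrees, less where a joint would pass 70% of its speed; a pose out of reach is approached as far as the arm can. A call is refused whole if a number of a shift passes 0.05 or a number of a turn 8.59, either way. A call with a gripper value outside its range is refused whole. The fingers move at their own pace and stop on an object; the grip force is fixed at half the most. Time passes only in rows, so rows that do not move let the fingers close. It gives the time, the measured TCP pose, the force, the opening and the grip force at its end, in the units of the state.
- status.get_obs(): the state, without advancing time (a new reading comes with each control period).
- optics.read_camera(name): name is "scene" or "side" or "wrist"; returns a dict with "img" (384x512x3 uint8, red, green, blue), "camera_matrix" (3x3 intrinsics, pixels), "k1" (the pictures are not rectified: a ray, as slopes to the right and down, at radius r is drawn at 1 + k1 r^2 times it, then the intrinsics apply), "view" (4x4, takes a point from world to camera coordinates). Camera axes: x right, y up, looking along -z (the intrinsics and any distortion apply to the point x, -y, -z); pixel columns grow to the right and rows downward; lengths in m; the calibration is good to about 2 mm. A picture is of the moment at which its call begins. There is no depth.
- arm.sign_off(): hands the job in; it is judged then, once.
Trained networks look in a picture, given as the dict that the camera call returned (one of the last four; its "shot" number tells which), for a name from the list of things; names that differ only in an ending like _2 or _b are one class to them, and where a whole thing is asked for, a point or a joint stands for the part that bears it (a point fixed in the world has none). Each returns a list of dicts, best first, with "score" (0 to 1); they miss things now and then, are a little off and sometimes report something else, mostly with a low value. They report only what shows in the picture. A call takes as long as a camera call. They do not tell look-alikes from the thing itself.
- optics.look_for(picture, target): "at" ([x, y, z] in m, in world coordinates, good to about 4 mm: the middle of the surface that is visible of it).
The state is a dict: "clock": time; "joints": joint angles; "dq": joint speeds; "effort": joint torques, N m; "ee_pos": TCP position; "eef_rot": TCP orientation; "force": force on the tool from outside, world axes, zero at the start; "torque": the same for the moment, N m; "grip_width": finger opening in m; "grasp_force": force on a finger pad.
Only numpy, scipy, OpenCV 4.12 (cv2) and the standard library are available. Lean on these libraries where they do the work, as an engineer would, in place of code of your own. Each camera call takes 0.05 s, during which the arm holds its last target. There are 200 camera calls.

### The job

One of the four relays on the free-spinning inspection turntable failed and lies on its side: lift it off the table and push it through the flap of the reject box, so that it drops inside and the flap falls shut behind it. Then take the spare from the supply tray and set it down gently, not dropped, in the empty ring, standing on its cover with the pins up like the others. Do not send the turntable spinning fast, leave the three good relays standing in their rings, and do not disturb the bobbin or the flux pot; finish with the table still and everything let go.

Things in the scene. Friction and masses are not known exactly. Their poses are not given: they have to be found in the camera images.
- turntable_top (a point): centre of the turntable's top surface, 34 mm above the bench; x, y turn with the disc. Turntable: flat aluminium disc 280 mm in diameter, 12 mm thick, black rubber top, on a low bearing foot fixed to the bench. Four white marked rings, 70 mm in diameter, lie a quarter turn apart, 82 mm from the axis
- turntable (a joint): turn of the disc since the start, rad, anticlockwise from above. It spins freely without stops: a side push of well under 0.1 N at a ring moves it, and it coasts to rest
- ring0 (a point): centre of the marked ring in which the failed relay lies at the start, on the top surface of the disc, 82 mm from the axis; it turns with the disc. The spare's place
- ring1 (a point): centre of the next marked ring anticlockwise, in which good1 stands; on the disc's top surface
- ring2 (a point): centre of the marked ring opposite ring0, in which good2 stands
- ring3 (a point): centre of the marked ring next clockwise from ring0, in which good3 stands
- failed: the failed relay, lying on one side on the turntable, roughly radially. Plug-in relay: square grey cover and black base, body 35 x 35 x 53 mm, then 11 brass pins (11 mm long, on a 21 mm circle) round a black spigot (16 mm long, 11 mm thick); 69 mm over all, 60 to 120 g. Origin: centre of the cover's flat end face; z runs from there out through the pins; x, y are square to its sides
- failed_mid (a point): middle of the failed relay's body, on its axis 26.5 mm from the cover's end face; axes as failed
- good1: a good relay of the same kind, standing on the flat end of its cover in its ring, pins up; same origin and axes (z up)
- good2: a good relay, as good1
- good3: a good relay, as good1
- spare: the next relay, of the same kind and size, standing on its cover, pins up, in the supply tray; same origin and axes (z up)
- tray: black supply tray fixed to the bench, 140 mm (x) x 120 mm (y), rim 16 mm high, walls 4 mm; origin at the centre of its underside, inner floor 4 mm above the bench
- reject_box: grey metal reject box fixed to the bench, 190 deep x 160 wide x 145 mm high, with a clear cover that does not open. Origin: on the bench under the middle of the flap; x points level into the box, z up. The opening in its front is 124 mm wide and runs from the sill, 80 mm up, to 136 mm above the bench. Right behind the flap it drops 74 mm to the floor
- sill (a point): middle of the flat sill in front of the flap, on its top, 80 mm above the bench; axes as reject_box. From here it is 45 mm to the flap (along +x) and 50 mm to the sill's rounded outer edge (along -x); the sill is 140 mm wide between side lips 5 mm high
- sill_edge (a point): on the sill's top, at its inner edge under the middle of the closed flap: a part whose middle is pushed past this point tips into the box; axes as reject_box
- flap (a joint): angle of the thin aluminium flap (120 x 52 mm, 40 g), hinged along its top edge 136 mm above the bench: 0 hanging shut, it swings only inward, up to 1.5 rad, opens at a light push (under 0.3 N) and falls shut by its own weight
- bobbin: bystander: round blue solder-wick bobbin, 58 mm in diameter, 15 mm high, lying on the bench; origin at the centre of its underside
- flux_pot: bystander: round steel flux pot with lid, 56 mm in diameter, 24 mm high, standing between turntable and tray; origin at the centre of its underside
Things that resemble listed ones, but are neither listed nor needed, are in the scene too. Of the things that look like the tray, take the one that is farthest to the robot's left at the start.

How it is judged:
By the outcome, as a careful person would: the job done as asked, in the order asked, and still so for the second after the job is handed in, with the robot touching nothing.
It also fails if it takes over 67 s, if anything falls off the work surface, if the arm or the gripper's body presses on something with over 40 N, if the wrist force passes 120 N, or if a joint passes its speed limit or range.

## Working session

There is one attempt and no reset: what is moved stays moved. The work goes in short steps, Python scripts to look and compute and a tool call to move; the robot and the scene stay as the last step left them, time stands still between calls to the robot, and variables do not carry over. Pictures are saved under pics/ and viewed, at most 10 in all, crops included, and the job is handed in when it is done.

Besides the shell and the picture viewer there is one more tool, called after "Emit:" by a JSON object that holds its "method" and its "body", one argument or row to a line. drive_tool: Moves the arm, as the interface text tells. Its arguments: {"type":"object","properties":{"moves":{"type":"array"}},"required":["moves"]}

```bash
ls; mkdir -p pics; cat > h.py <<'E'
import numpy as np, cv2
from rig import status, optics, arm
from scipy.spatial.transform import Rotation as R
def shot(n,save=None):
    p=optics.read_camera(n)
    if save: cv2.imwrite('pics/'+save,p['img'][:,:,::-1])
    return p
def proj(p,X):
    X=np.atleast_2d(X); c=(p['view']@np.c_[X,np.ones(len(X))].T).T[:,:3]
    s=np.c_[c[:,0]/-c[:,2],-c[:,1]/-c[:,2]]; r2=(s**2).sum(1,keepdims=True); s=s*(1+p['k1']*r2)
    K=p['camera_matrix']; return np.c_[s[:,0]*K[0,0]+K[0,2],s[:,1]*K[1,1]+K[1,2]]
def unproj(p,uv,z):
    uv=np.atleast_2d(np.float64(uv)); K=p['camera_matrix']
    s=cv2.undistortPoints(uv.reshape(-1,1,2),K,np.array([p['k1'],0,0,0,0.]))[:,0]
    d=np.c_[s[:,0],-s[:,1],-np.ones(len(s))]; V=p['view']; d=d@V[:3,:3]; o=-V[:3,:3].T@V[:3,3]
    return o+d*((z-o[2])/d[:,2])[:,None]
E
python3 - <<'E'
from h import *
a=shot('scene');b=shot('side');c=shot('wrist')
cv2.imwrite('pics/a.png',np.vstack([np.hstack([a['img'],b['img']]),np.hstack([c['img'],c['img']*0])])[:,:,::-1][:, :, :])
for n in 'ab':pass
im=cv2.imread('pics/a.png'); cv2.imwrite('pics/a1.png',cv2.resize(a['img'],(800,600))[:,:,::-1]);cv2.imwrite('pics/b1.png',cv2.resize(b['img'],(800,600))[:,:,::-1])
for p,nm in ((a,'scene'),(b,'side'),(c,'wrist')):
  print(nm,-p['view'][:3,:3].T@p['view'][:3,3],p['k1'])
  for t in ['turntable_top','failed','good1','tray','reject_box','sill','flap','bobbin','flux_pot']:
    print(t,[(np.round(d['at'],3).tolist(),round(d['score'],2),proj(p,d['at'])[0].round().tolist()) for d in optics.look_for(p,t)])
print(status.get_obs())
E
```

```text
pics
scene [1.34055565 0.26558712 1.04734942] -0.12282255698854914
turntable_top [([0.586, 0.053, 0.039], 0.57, [242.0, 246.0])]
failed [([0.533, 0.135, 0.061], 0.67, [278.0, 232.0]), ([0.444, 0.376, 0.05], 0.16, [372.0, 230.0])]
good1 [([0.6, -0.02, 0.076], 0.85, [214.0, 235.0]), ([0.492, 0.022, 0.08], 0.76, [241.0, 208.0]), ([0.646, 0.095, 0.083], 0.73, [252.0, 257.0])]
tray [([0.46, 0.359, 0.01], 0.89, [362.0, 242.0]), ([0.237, 0.269, 0.004], 0.78, [341.0, 182.0]), ([0.511, -0.259, 0.106], 0.37, [141.0, 185.0])]
reject_box [([0.542, -0.307, 0.113], 0.92, [120.0, 187.0]), ([0.582, 0.058, 0.034], 0.71, [244.0, 246.0])]
sill [([0.543, -0.305, 0.112], 0.61, [120.0, 188.0])]
flap [([0.513, -0.257, 0.108], 0.8, [141.0, 185.0])]
bobbin [([0.399, -0.106, 0.014], 0.6, [208.0, 191.0])]
flux_pot [([0.658, 0.288, 0.018], 0.77, [325.0, 294.0]), ([0.536, 0.134, 0.069], 0.21, [277.0, 232.0])]
side [ 0.33353262 -0.65035115  0.60480878] -0.029862507739631
turntable_top [([0.554, 0.011, 0.034], 0.8, [301.0, 214.0]), ([0.63, 0.081, 0.075], 0.46, [325.0, 182.0])]
failed [([0.525, 0.12, 0.062], 0.77, 
[... 945 characters left out ...]
 []
flap []
bobbin []
flux_pot []
{'clock': 1.5, 'joints': array([ 1.08631521e+00,  3.08093463e-01,  1.63378685e+00,  1.16383996e-05,
        1.19970536e+00, -6.97380602e-02]), 'dq': array([ 0.00018723, -0.00102675,  0.00025439,  0.00103753, -0.00077556,
        0.00043525]), 'effort': array([ 1.35348342e-03, -4.15277267e+01, -2.77074713e+01, -4.59548926e-05,
        9.32677940e-04, -8.50845709e-06]), 'ee_pos': array([0.25189587, 0.57200373, 0.23128238]), 'eef_rot': array([ 3.14158493e+00, -1.03329336e-05,  2.72684537e+00]), 'force': array([-0.07325998, -0.09099024,  0.46591911]), 'torque': array([-0.03401215, -0.08650606, -0.02856811]), 'grasp_force': 0.0, 'grip_width': 0.08562371141471224}
```

View images.

View pics/a1.png

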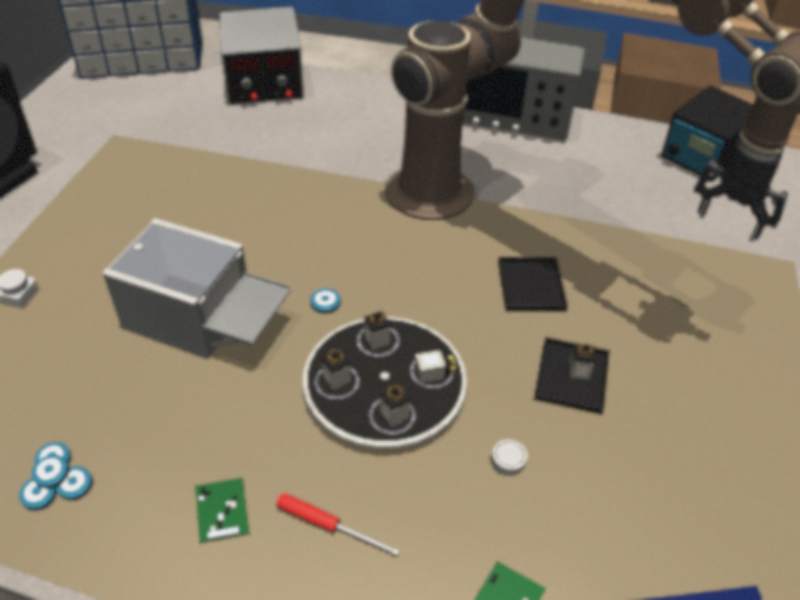

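View pics/b1.png

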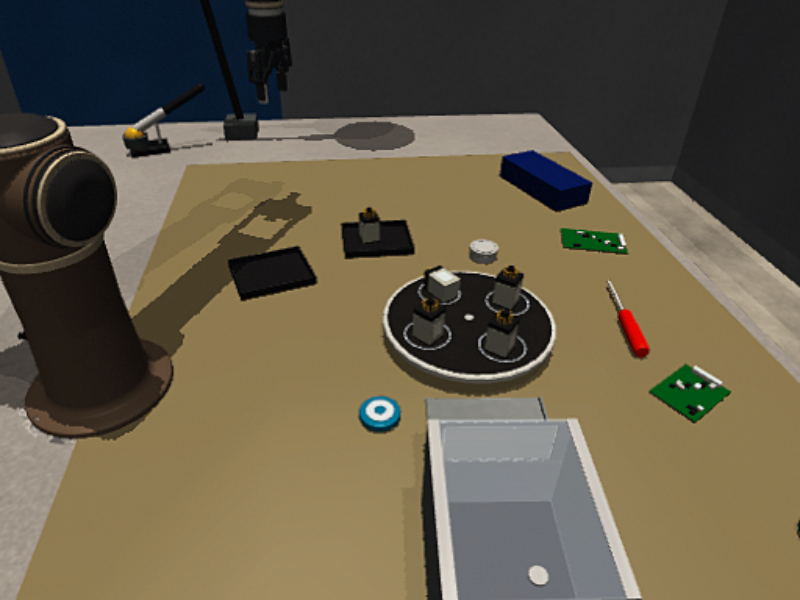

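The scene and side views (800x600 px) show four relays on the turntable. Three stand, and the white-sided failed one lies at scene (430,367) with its pins pointing outward.

Things that could be mistaken for one another:
- **Trays:** one with the spare at scene (573,375), farthest left (y≈0.36), and an empty one at (532,283). I choose the first.
- **Relays:** failed at (430,367), good ones at (377,330), (337,372) and (393,407), spare at (583,362).
- **Bobbins:** one at (325,300) and a pile at (50,475).
- **Boxes:** the reject box at (185,285), with its sill towards the turntable.

```bash
python3 - <<'E'
from h import *
a=cv2.imread('pics/a.png'); S=a[:384,:512]; D=a[:384,512:]
f=lambda im,x,y:cv2.resize(im[y:y+75,x:x+100],(400,300),interpolation=cv2.INTER_CUBIC)
m=np.vstack([np.hstack([f(S,235,205),f(D,230,140+10)]),np.hstack([f(S,100,160),f(S,325,205)])])
cv2.imwrite('pics/c.png',m)
print([x for x in dir(arm) if x[0]!='_'],[x for x in dir(status) if x[0]!='_'])
import numpy as np
p=optics.read_camera('scene'); s=optics.read_camera('side')
print('sill outer corners',unproj(p,np.array([[287,290],[243,340],[245,272],[205,325]])/1.5625,.085))
print('top corners',unproj(p,np.array([[155,222],[243,249],[197,297],[107,268]])/1.5625,.145))
print('side top',unproj(s,np.array([[430,421],[577,421]])/1.5625,.145), unproj(s,np.array([[427,400],[543,400]])/1.5625,.085))
print('centre',unproj(p,np.array([[385,376]])/1.5625,.034),unproj(s,np.array([[469,318]])/1.5625,.034))
E
```

```text
['IKError', 'pinch_z', 'sign_off'] ['get_obs']
sill outer corners [[ 0.46116068 -0.15387279  0.085     ]
 [ 0.59386935 -0.18260613  0.085     ]
 [ 0.43918384 -0.2448933   0.085     ]
 [ 0.58083494 -0.25917669  0.085     ]]
top corners [[ 0.41813295 -0.42832388  0.145     ]
 [ 0.44154268 -0.24000851  0.145     ]
 [ 0.57407392 -0.26660414  0.145     ]
 [ 0.55423353 -0.45097189  0.145     ]]
side top [[ 0.43409071 -0.25163435  0.145     ]
 [ 0.58942753 -0.27117665  0.145     ]] [[ 0.44980961 -0.16574867  0.085     ]
 [ 0.59369838 -0.18350124  0.085     ]]
centre [[0.56142047 0.05774134 0.034     ]] [[0.5616097  0.05110174 0.034     ]]
```

View pics/c.png

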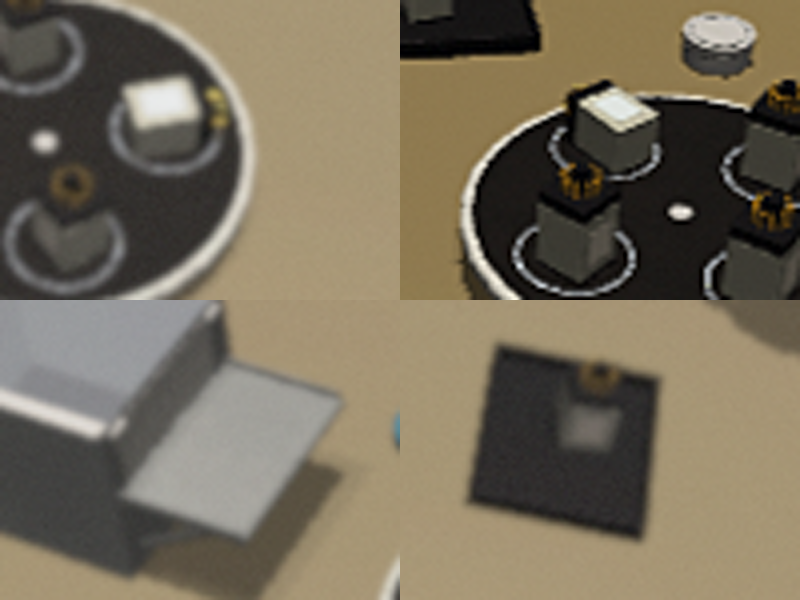

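The crop confirms it: the failed relay lies with its cover inward and its pins outward (crop pixel 215,107). The tray at lower right holds the spare. I'll move over the table for a wrist view.

```bash
cat >> h.py <<'E'
def Rt(yaw,tilt=0):  # tool down, tool x at yaw (deg); tilt deg: fingers lean to -tool x
    return R.from_euler('xyz',[180,0,yaw],degrees=True)*R.from_euler('y',tilt,degrees=True)
def plan(tp,tR,n,o=None,start=None):
    if start is None:
        o=o or status.get_obs(); p0=np.array(o['ee_pos']); R0=R.from_euler('xyz',o['eef_rot'])
    else: p0,R0=start
    rv=(R0.inv()*tR).as_rotvec(degrees=True); st=R.from_rotvec(rv/n,degrees=True)
    d=(np.array(tp)-p0)/n; p=p0.copy(); q=R0
    for i in range(n):
        s=np.round(q.inv().apply(p0+d*(i+1)-p),3); p=p+q.apply(s); q=q*st
        print([*s.tolist(),*np.round(rv/n,1).tolist()])
    print('end',p.round(4),q.as_euler('xyz',degrees=True).round(1))
    return np.array(tp),tR
def tcp():
    o=status.get_obs(); print(round(o['clock'],2),np.round(o['ee_pos'],4),np.degrees(o['eef_rot']).round(1),'w',round(o['grip_width'],4),'gf',round(o['grasp_force'],1),'F',np.round(o['force'],1),'q',np.round(o['joints'],2)); return o
E
python3 - <<'E'
from h import *
c=shot('wrist'); o=tcp(); Rw=R.from_euler('xyz',o['eef_rot'])
V=c['view']; cp=-V[:3,:3].T@V[:3,3]
print('cam in tool',Rw.inv().apply(cp-o['ee_pos']),'axis',Rw.inv().apply(-V[2,:3]),'up',Rw.inv().apply(V[1,:3]),c['camera_matrix'][0,0])
plan([0.53,0.09,0.26],Rt(112),12,o)
E
```

```text
1.65 [0.2519 0.572  0.2313] [180.   -0.  156.2] w 0.0853 gf 0.0 F [-0.1  0.6 -0.1] q [ 1.09  0.31  1.63  0.    1.2  -0.07]
cam in tool [ 0.0724856  -0.00125324 -0.14243164] axis [-2.88381638e-01  1.20441857e-04  9.57515544e-01] up [ 0.95751506 -0.00097177  0.28838162] 293.0192955245433
[-0.037, -0.027, -0.002, 0.0, -0.0, 3.7]
[-0.04, -0.025, -0.003, 0.0, -0.0, 3.7]
[-0.04, -0.023, -0.002, 0.0, -0.0, 3.7]
[-0.042, -0.02, -0.003, 0.0, -0.0, 3.7]
[-0.043, -0.017, -0.002, 0.0, -0.0, 3.7]
[-0.044, -0.014, -0.002, 0.0, -0.0, 3.7]
[-0.045, -0.011, -0.003, 0.0, -0.0, 3.7]
[-0.046, -0.008, -0.002, 0.0, -0.0, 3.7]
[-0.046, -0.006, -0.003, 0.0, -0.0, 3.7]
[-0.046, -0.002, -0.002, 0.0, -0.0, 3.7]
[-0.047, 0.0, -0.002, 0.0, -0.0, 3.7]
[-0.046, 0.004, -0.003, 0.0, -0.0, 3.7]
end [0.5304 0.0901 0.2603] [180.   0. 112.]
```

Emit:
{"method": "drive_tool", "body": {
  "moves": [
    [-0.037,-0.027,-0.002,0,0,3.7,-1],
    [-0.04,-0.025,-0.003,0,0,3.7,-1],
    [-0.04,-0.023,-0.002,0,0,3.7,-1],
    [-0.042,-0.02,-0.003,0,0,3.7,-1],
    [-0.043,-0.017,-0.002,0,0,3.7,-1],
    [-0.044,-0.014,-0.002,0,0,3.7,-1],
    [-0.045,-0.011,-0.003,0,0,3.7,-1],
    [-0.046,-0.008,-0.002,0,0,3.7,-1],
    [-0.046,-0.006,-0.003,0,0,3.7,-1],
    [-0.046,-0.002,-0.002,0,0,3.7,-1],
    [-0.047,0,-0.002,0,0,3.7,-1],
    [-0.046,0.004,-0.003,0,0,3.7,-1]
  ]
}}

```text
clock: 2.85
ee_pos: [0.5304, 0.0878, 0.2605]
eef_rot: [3.141, -0.0, 1.949]
force: [0.5, 1.1, 0.3]
grip_width: 0.0853
grasp_force: 0.0
```

Emit:
{"method": "drive_tool", "body": {
  "moves": [
    [0,0,0,0,0,0,-1],
    [0,0,0,0,0,0,-1]
  ]
}}

```text
clock: 3.05
ee_pos: [0.53, 0.0887, 0.2603]
eef_rot: [-3.141, -0.001, 1.949]
force: [0.0, 0.0, 0.2]
grip_width: 0.0855
grasp_force: 0.0
```

```bash
python3 - <<'E'
from h import *
c=shot('wrist'); tcp(); cv2.imwrite('pics/d.png',cv2.resize(c['img'],(800,600),interpolation=cv2.INTER_CUBIC)[:,:,::-1])
for t in ['failed','good1','turntable_top','failed_mid']:
    print(t,[(np.round(d['at'],3).tolist(),round(d['score'],2)) for d in optics.look_for(c,t)])
np.savez('d.npz',**{k:c[k] for k in('camera_matrix','k1','view')})
E
```

```text
3.1 [0.5294 0.0897 0.2601] [-1.800e+02 -1.000e-01  1.118e+02] w 0.0854 gf 0.0 F [-0.1 -0.2 -0.2] q [ 0.09  0.11  1.81  0.    1.22 -0.29]
failed []
good1 [([0.588, -0.017, 0.088], 0.91), ([0.49, 0.02, 0.091], 0.86), ([0.632, 0.096, 0.083], 0.7)]
turntable_top [([0.554, 0.069, 0.036], 0.6)]
failed_mid []
```

View pics/d.png

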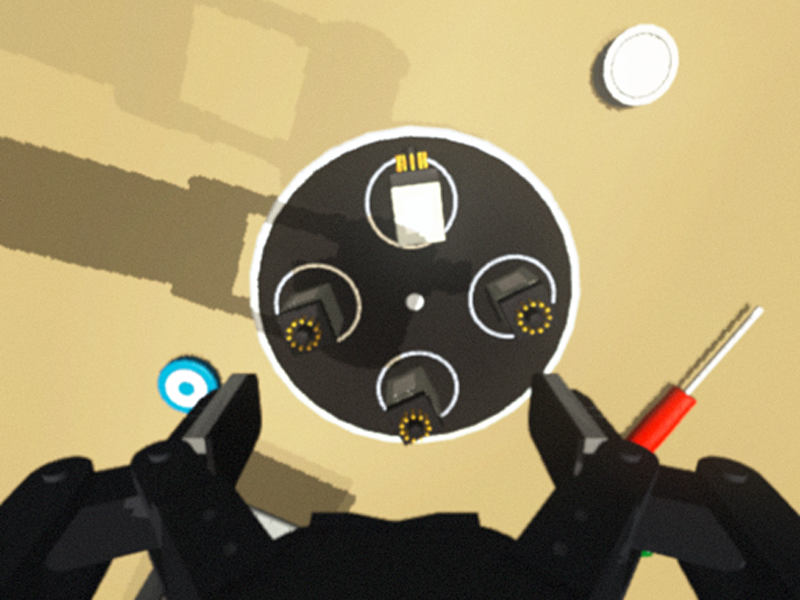

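The wrist view shows the failed relay's top face spanning (413,173) at the base to (421,244) at the cover end. The pins are at (411,160), the hub is at (415,302) and ring0's centre is at (411,202).

```bash
python3 - <<'E'
from h import *
c=dict(np.load('d.npz')); c['k1']=float(c['k1'])
u=unproj(c,np.array([[421,244],[413.5,173]])/1.5625,.069)
print(u, 'hub,ring',unproj(c,np.array([[415,302],[411,202]])/1.5625,.034))
a=u[1]-u[0]; print('len',np.linalg.norm(a)); a/=np.linalg.norm(a); yaw=np.degrees(np.arctan2(a[1],a[0])); print('yaw',yaw)
mid=(u[0]+u[1])/2; 
g=mid+a*.004; g[2]=.0585   # pinch point target
t=40; Rg=Rt(yaw,t)
print('tool z',Rg.apply([0,0,1]))
T=g+Rg.apply([0,0,1])*.019; print('tcp target',T)
H=T-Rg.apply([0,0,1])*.12
o=tcp()
s=plan(H,Rg,6,o); print(); plan(T,Rg,6,start=s)
E
```

```text
[[0.54452004 0.10538788 0.069     ]
 [0.52004931 0.15015375 0.069     ]] hub,ring [[0.56327526 0.05252926 0.034     ]
 [0.52846312 0.12828212 0.034     ]]
len 0.05101763412381754
yaw 118.66269996668187
tool z [-0.3083146   0.56401952 -0.76604444]
tcp target [0.52450809 0.14199702 0.04394516]
3.3 [0.529  0.0909 0.2601] [-180.   -0.  112.] w 0.0854 gf 0.0 F [ 1.1  0.6 -0.4] q [ 0.09  0.11  1.81  0.    1.22 -0.29]
[-0.005, 0.004, 0.021, 0.4, 6.7, -1.1]
[-0.007, 0.004, 0.02, 0.4, 6.7, -1.1]
[-0.009, 0.004, 0.019, 0.4, 6.7, -1.1]
[-0.012, 0.004, 0.018, 0.4, 6.7, -1.1]
[-0.013, 0.004, 0.016, 0.4, 6.7, -1.1]
[-0.016, 0.003, 0.014, 0.4, 6.7, -1.1]
end [0.5614 0.0737 0.1361] [180.  -40.  118.7]

[-0.0, 0.0, 0.02, 0.0, 0.0, 0.0]
[0.0, -0.0, 0.02, 0.0, 0.0, 0.0]
[0.0, -0.0, 0.02, 0.0, 0.0, 0.0]
[0.0, -0.0, 0.02, 0.0, 0.0, 0.0]
[0.0, -0.0, 0.02, 0.0, 0.0, 0.0]
[0.0, -0.0, 0.02, 0.0, 0.0, 0.0]
end [0.5245 0.142  0.0439] [180.  -40.  118.7]
```

```bash
sed -i "s/R.from_euler('y',tilt,/R.from_euler('y',-tilt,/" h.py; python3 - <<'E'
from h import *
yaw=118.7; a=np.array([np.cos(np.radians(yaw)),np.sin(np.radians(yaw)),0])
g=np.array([.5323,.1278,0])+a*.004; g[2]=.0585
Rg=Rt(yaw,40); z=Rg.apply([0,0,1]); print(z); T=g+z*.019; print(T); H=T-z*.12
s=plan(H,Rg,6); print(); plan(T,Rg,6,start=s)
E
```

```text
[ 0.30868171 -0.56381869 -0.76604444]
[0.53624406 0.12059603 0.04394516]
[0.017, 0.001, 0.021, -0.4, -6.7, -1.1]
[0.019, 0.002, 0.018, -0.4, -6.7, -1.1]
[0.021, 0.002, 0.017, -0.4, -6.7, -1.1]
[0.023, 0.002, 0.013, -0.4, -6.7, -1.1]
[0.024, 0.003, 0.011, -0.4, -6.7, -1.1]
[0.026, 0.003, 0.008, -0.4, -6.7, -1.1]
end [0.499  0.1888 0.1361] [-180.    40.   118.7]

[-0.0, 0.0, 0.02, 0.0, 0.0, 0.0]
[-0.0, 0.0, 0.02, 0.0, 0.0, 0.0]
[-0.0, 0.0, 0.02, 0.0, 0.0, 0.0]
[0.0, -0.0, 0.02, 0.0, 0.0, 0.0]
[0.0, -0.0, 0.02, 0.0, 0.0, 0.0]
[0.0, -0.0, 0.02, 0.0, 0.0, 0.0]
end [0.5362 0.1206 0.0439] [180.   40.  118.7]
```

Emit:
{"method": "drive_tool", "body": {
  "moves": [
    [0.017,0.001,0.021,-0.4,-6.7,-1.1,-1],
    [0.019,0.002,0.018,-0.4,-6.7,-1.1,-1],
    [0.021,0.002,0.017,-0.4,-6.7,-1.1,-1],
    [0.023,0.002,0.013,-0.4,-6.7,-1.1,-1],
    [0.024,0.003,0.011,-0.4,-6.7,-1.1,-1],
    [0.026,0.003,0.008,-0.4,-6.7,-1.1,-1],
    [0,0,0,0,0,0,-1],
    [0,0,0,0,0,0,-1]
  ]
}}

```text
clock: 4.1
ee_pos: [0.4986, 0.1886, 0.1347]
eef_rot: [-3.136, 0.703, 2.079]
force: [0.4, 0.1, -0.7]
grip_width: 0.0856
grasp_force: 0.0
```

```bash
python3 - <<'E'
from h import *
c=shot('wrist','e.png'); tcp()
for t in ['failed','good1']:
    print(t,[(np.round(d['at'],3).tolist(),round(d['score'],2),proj(c,d['at'])[0]) for d in optics.look_for(c,t)])
Rg=Rt(118.7,40); print(proj(c,[[.5323,.1278,.069],[.5445,.1054,.069],[.5200,.1502,.069]]).round())
plan([0.5362,0.1206,0.0439],Rg,6)
E
```

```text
4.15 [0.5    0.1882 0.1364] [-180.    40.2  118.8] w 0.0854 gf 0.0 F [1.  0.1 1.4] q [ 0.66  0.38  1.93 -0.79  1.11  0.63]
failed [([0.522, 0.151, 0.069], 0.79, array([256.45289883, 185.36109607])), ([0.531, 0.116, 0.034], 0.67, array([245.7596898, 174.7316437]))]
good1 [([0.587, -0.012, 0.071], 0.91, array([237.20647582, 261.74645584])), ([0.628, 0.105, 0.07], 0.64, array([322.18353384, 234.56642876])), ([0.486, 0.03, 0.068], 0.61, array([167.60205192, 231.12687113]))]
[[253. 201.]
 [253. 215.]
 [253. 185.]]
[0.001, -0.0, 0.02, 0.0, 0.0, -0.0]
[0.0, -0.001, 0.02, 0.0, 0.0, -0.0]
[0.001, 0.0, 0.02, 0.0, 0.0, -0.0]
[0.0, -0.0, 0.02, 0.0, 0.0, -0.0]
[0.001, -0.0, 0.02, 0.0, 0.0, -0.0]
[0.0, -0.001, 0.021, 0.0, 0.0, -0.0]
end [0.5361 0.1202 0.0436] [180.   40.  118.7]
```

View pics/e.png

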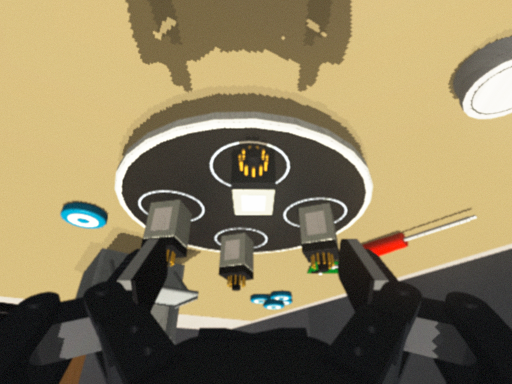

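The relay's top face is at (231–275, 187–215), centred on column 253, which matches the prediction. The fingers straddle it, so I'll descend and grip.

Emit:
{"method": "drive_tool", "body": {
  "moves": [
    [0.001,0,0.02,0,0,0,-1],
    [0,-0.001,0.02,0,0,0,-1],
    [0,0,0.02,0,0,0,-1],
    [0.001,0,0.02,0,0,0,-1],
    [0,0,0.02,0,0,0,-1],
    [0,0,0.02,0,0,0,-1],
    [0,0,0,0,0,0,-0.5],
    [0,0,0,0,0,0,-0.2],
    [0,0,0,0,0,0,0],
    [0,0,0,0,0,0,0.1],
    [0,0,0,0,0,0,0.2],
    [0,0,0,0,0,0,0.3]
  ]
}}

```text
clock: 5.45
ee_pos: [0.5366, 0.1212, 0.0446]
eef_rot: [3.139, 0.703, 2.071]
force: [-1.9, 2.8, 5.0]
grip_width: 0.0342
grasp_force: 59.7
```

Emit:
{"method": "drive_tool", "body": {
  "moves": [
    [0,0,0,0,0,0,0.6],
    [0,0,0,0,0,0,1],
    [0,0,0,0,0,0,1],
    [0,0,0,0,0,0,1]
  ]
}}

```text
clock: 5.85
ee_pos: [0.5366, 0.1212, 0.0446]
eef_rot: [3.139, 0.703, 2.071]
force: [-1.7, 2.0, 6.1]
grip_width: 0.0342
grasp_force: 59.8
```

```bash
python3 - <<'E'
from h import *
o=tcp(); p=np.array(o['ee_pos']); Rg=Rt(118.7,40); yb=83
s=plan(p+[0,0,.13],Rg,4,o); print()
Rb=Rt(yb,40); z=Rb.apply([0,0,1]); F=np.array([.512,-.260,0]); i=np.array([-.124,-.992,0])
P=F-.05*i; P[2]=.1065; T=P+z*.019; print(T)
s=plan(T+[0,0,.075],Rb,10,start=s); print(); plan(T+[0,0,.001],Rb,4,start=s)
E
```

```text
5.85 [0.5366 0.1212 0.0446] [179.9  40.3 118.7] w 0.0342 gf 59.8 F [-1.7  2.   6.1] q [ 0.52  0.53  1.97 -0.95  0.92  0.72]
[-0.021, 0.0, -0.025, 0.0, 0.1, -0.0]
[-0.021, 0.0, -0.025, 0.0, 0.1, -0.0]
[-0.021, 0.0, -0.024, 0.0, 0.1, -0.0]
[-0.021, 0.0, -0.025, 0.0, 0.1, -0.0]
end [0.5366 0.1208 0.1744] [180.   40.  118.7]

[ 0.51671161 -0.22252193  0.09194516]
[-0.022, -0.018, 0.019, 2.3, -0.0, 2.7]
[-0.023, -0.017, 0.02, 2.3, -0.0, 2.7]
[-0.023, -0.014, 0.021, 2.3, -0.0, 2.7]
[-0.024, -0.013, 0.021, 2.3, -0.0, 2.7]
[-0.025, -0.01, 0.022, 2.3, -0.0, 2.7]
[-0.025, -0.009, 0.022, 2.3, -0.0, 2.7]
[-0.025, -0.006, 0.022, 2.3, -0.0, 2.7]
[-0.026, -0.004, 0.023, 2.3, -0.0, 2.7]
[-0.026, -0.002, 0.022, 2.3, -0.0, 2.7]
[-0.026, -0.0, 0.023, 2.3, -0.0, 2.7]
end [ 0.5168 -0.2227  0.1673] [180.  40.  83.]

[0.012, -0.0, 0.014, 0.0, 0.0, 0.0]
[0.012, 0.0, 0.014, 0.0, 0.0, 0.0]
[0.012, 0.0, 0.015, 0.0, 0.0, 0.0]
[0.012, 0.0, 0.014, 0.0, 0.0, 0.0]
end [ 0.5167 -0.2224  0.0924] [180.  40.  83.]
```

Emit:
{"method": "drive_tool", "body": {
  "moves": [
    [-0.006,0,-0.007,0,0,0,1],
    [-0.015,0,-0.018,0,0,0,1],
    [-0.021,0,-0.025,0,0,0,1],
    [-0.021,0,-0.025,0,0,0,1],
    [-0.021,0,-0.024,0,0,0,1],
    [0,0,0,0,0,0,1]
  ]
}}

```text
clock: 6.45
ee_pos: [0.5385, 0.1216, 0.1781]
eef_rot: [3.13, 0.703, 2.065]
force: [0.5, 1.2, -0.5]
grip_width: 0.0344
grasp_force: 59.7
```

Emit:
{"method": "drive_tool", "body": {
  "moves": [
    [-0.022,-0.018,0.019,2.3,0,2.7,1],
    [-0.023,-0.017,0.02,2.3,0,2.7,1],
    [-0.023,-0.014,0.021,2.3,0,2.7,1],
    [-0.024,-0.013,0.021,2.3,0,2.7,1],
    [-0.025,-0.01,0.022,2.3,0,2.7,1],
    [-0.025,-0.009,0.022,2.3,0,2.7,1],
    [-0.025,-0.006,0.022,2.3,0,2.7,1],
    [-0.026,-0.004,0.023,2.3,0,2.7,1],
    [-0.026,-0.002,0.022,2.3,0,2.7,1],
    [-0.026,0,0.023,2.3,0,2.7,1],
    [0,0,0,0,0,0,1],
    [0,0,0,0,0,0,1]
  ]
}}

```text
clock: 7.65
ee_pos: [0.5155, -0.2242, 0.166]
eef_rot: [-3.136, 0.702, 1.455]
force: [-0.4, 0.1, -1.6]
grip_width: 0.034
grasp_force: 60.0
```

```bash
python3 - <<'E'
from h import *
tcp(); a=shot('scene');b=shot('side')
m=np.hstack([cv2.resize(a['img'][140:260,70:230],(400,300),interpolation=cv2.INTER_CUBIC),cv2.resize(b['img'][150:384,200:512],(400,300))])
n=shot('wrist')['img']; m=np.vstack([m,np.hstack([cv2.resize(n,(400,300)),np.zeros((300,400,3),np.uint8)])])
cv2.imwrite('pics/f.png',m[:,:,::-1])
E
```

```text
7.65 [ 0.5155 -0.2242  0.166 ] [-179.7   40.2   83.3] w 0.034 gf 60.0 F [-0.4  0.1 -1.6] q [-0.12  0.33  1.93 -0.83  1.07  0.48]
```

View pics/f.png

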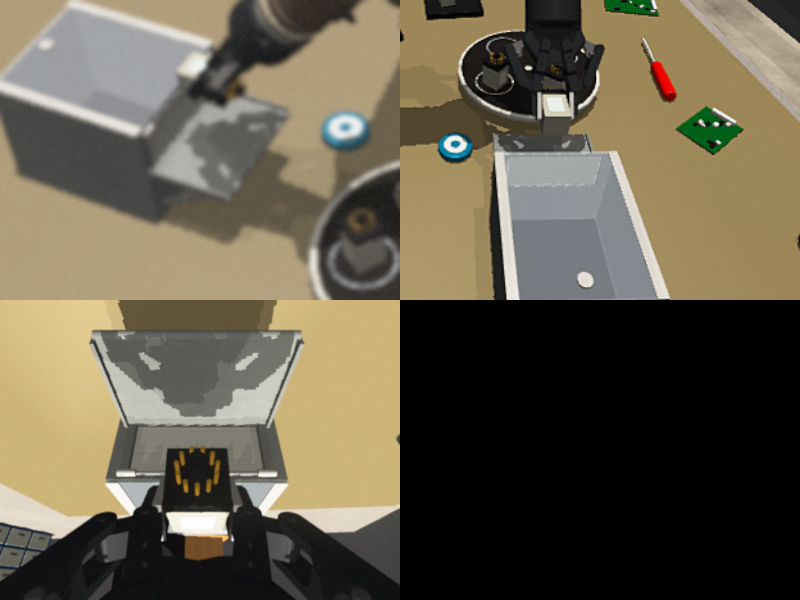

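The wrist view shows the relay centred over the sill (column ~197) and square to it. The sill's inner edge is at row 425 and its outer edge at row 332. I'll work out where the flap is.

```bash
python3 - <<'E'
from h import *
n=shot('wrist'); tcp()
print(unproj(n,np.array([[197,126],[197,33]])*1.28,.08), unproj(n,np.array([[122,126],[272,125]])*1.28,.08))
E
```

```text
7.85 [ 0.5164 -0.2227  0.1668] [-179.8   40.3   83.5] w 0.0344 gf 60.0 F [-1.   0.9 -1.1] q [-0.12  0.33  1.93 -0.83  1.07  0.48]
[[ 0.51174116 -0.26334828  0.08      ]
 [ 0.52336276 -0.16350837  0.08      ]] [[ 0.43412227 -0.25466222  0.08      ]
 [ 0.58881596 -0.27025087  0.08      ]]
```

Emit:
{"method": "drive_tool", "body": {
  "moves": [
    [0.012,0,0.014,0,0,0,1],
    [0.012,0,0.014,0,0,0,1],
    [0.012,0,0.014,0,0,0,1],
    [0.012,0,0.014,0,0,0,1],
    [0,0,0,0,0,0,1],
    [-0.004,0,0.003,0,0,0,1],
    [-0.008,0,0.006,0,0,0,1],
    [-0.008,0,0.006,0,0,0,1],
    [-0.004,0,0.004,0,0,0,1],
    [0,0,0,0,0,0,1]
  ]
}}

```text
clock: 8.85
ee_pos: [0.5126, -0.255, 0.095]
eef_rot: [-3.14, 0.703, 1.452]
force: [0.8, 0.4, -1.7]
grip_width: 0.0344
grasp_force: 60.2
```

Emit:
{"method": "drive_tool", "body": {
  "moves": [
    [-0.004,0,0.003,0,0,0,1],
    [-0.004,0,0.003,0,0,0,1],
    [-0.004,0,0.003,0,0,0,1],
    [0,0,0,0,0,0,1]
  ]
}}

```text
clock: 9.25
ee_pos: [0.511, -0.2693, 0.0956]
eef_rot: [-3.139, 0.703, 1.454]
force: [0.0, -1.1, -1.1]
grip_width: 0.0344
grasp_force: 60.2
```

```bash
python3 - <<'E'
from h import *
tcp(); n=shot('wrist')['img']; b=shot('side')
cv2.imwrite('pics/g.png',np.hstack([cv2.resize(n,(400,300)),cv2.resize(b['img'][150:384,200:512],(400,300))])[:,:,::-1])
E
```

```text
9.25 [ 0.511  -0.2693  0.0956] [-179.8   40.3   83.3] w 0.0344 gf 60.2 F [ 0.  -1.1 -1.1] q [-0.2   0.45  1.95 -0.93  0.93  0.57]
```

Emit:
{"method": "drive_tool", "body": {
  "moves": [
    [-0.004,0,0.003,0,0,0,1],
    [-0.004,0,0.004,0,0,0,1],
    [-0.002,0,0.003,0,0,0,1],
    [0,0,0,0,0,0,1]
  ]
}}

```text
clock: 9.75
ee_pos: [0.5094, -0.2793, 0.0907]
eef_rot: [-3.14, 0.694, 1.455]
force: [2.7, 8.3, -9.8]
grip_width: 0.0341
grasp_force: 60.3
```

Emit:
{"method": "drive_tool", "body": {
  "moves": [
    [0.002,0,-0.001,0,0,0,1],
    [0,0,0,0,0,0,1]
  ]
}}

```text
clock: 9.95
ee_pos: [0.5088, -0.2784, 0.0915]
eef_rot: [-3.137, 0.699, 1.456]
force: [0.3, 8.4, -4.8]
grip_width: 0.0347
grasp_force: 60.3
```

Emit:
{"method": "drive_tool", "body": {
  "moves": [
    [0,0,0,0,0,0,0.1],
    [0,0,0,0,0,0,0],
    [0,0,0,0,0,0,-0.1],
    [0,0,0,0,0,0,-0.2],
    [0,0,0,0,0,0,-0.2],
    [0,0,0,0,0,0,-0.2]
  ]
}}

```text
clock: 10.55
ee_pos: [0.5095, -0.2783, 0.0917]
eef_rot: [-3.139, 0.698, 1.455]
force: [0.3, 7.3, -6.7]
grip_width: 0.0513
grasp_force: 0.1
```

```bash
python3 - <<'E'
from h import *
tcp(); n=shot('wrist')['img']; b=shot('side'); a=shot('scene')['img']
z=cv2.resize(a[140:260,70:230],(400,300))
cv2.imwrite('pics/g.png',np.vstack([np.hstack([cv2.resize(n,(400,300)),cv2.resize(b['img'][150:384,200:512],(400,300))]),np.hstack([z,z*0])])[:,:,::-1])
E
```

```text
10.55 [ 0.5095 -0.2783  0.0917] [-179.8   40.    83.4] w 0.0513 gf 0.1 F [ 0.3  7.3 -6.7] q [-0.22  0.45  1.95 -0.94  0.91  0.56]
```

View pics/g.png

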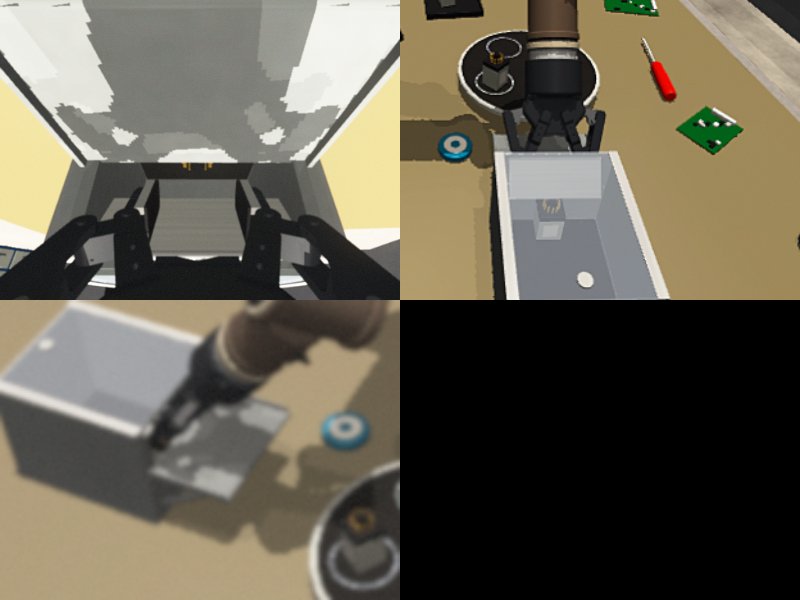

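The side view shows the relay down inside the box at (548,215). I'll withdraw and go to view the spare.

```bash
python3 - <<'E'
from h import *
o=tcp(); Rb=Rt(83.4,40); i=np.array([-.117,-.993,0]); p=np.array(o['ee_pos'])
s=plan(p-.075*i+[0,0,.004],Rb,5,o); print()
s=plan(s[0]+[0,.02,.12],Rb,3,start=s);print()
plan([.43,.33,.26],Rt(125),12,start=s)
E
```

```text
10.7 [ 0.5095 -0.2783  0.0916] [-179.8   40.    83.4] w 0.0511 gf 0.1 F [ 1.2  7.5 -6.3] q [-0.22  0.45  1.95 -0.94  0.91  0.56]
[0.011, -0.0, -0.01, -0.0, -0.0, -0.0]
[0.011, -0.0, -0.011, -0.0, -0.0, -0.0]
[0.011, 0.0, -0.01, -0.0, -0.0, -0.0]
[0.011, 0.0, -0.01, -0.0, -0.0, -0.0]
[0.011, 0.0, -0.01, -0.0, -0.0, -0.0]
end [ 0.5182 -0.2039  0.0953] [-180.    40.    83.4]

[-0.021, -0.001, -0.035, 0.0, 0.0, 0.0]
[-0.02, -0.001, -0.035, 0.0, 0.0, 0.0]
[-0.021, -0.0, -0.035, 0.0, 0.0, 0.0]
end [ 0.5185 -0.1837  0.2159] [180.   40.   83.4]

[0.03, -0.012, -0.03, -1.2, 3.2, -3.3]
[0.031, -0.01, -0.028, -1.2, 3.2, -3.3]
[0.034, -0.007, -0.026, -1.2, 3.2, -3.3]
[0.036, -0.005, -0.025, -1.2, 3.2, -3.3]
[0.037, -0.002, -0.023, -1.2, 3.2, -3.3]
[0.038, 0.0, -0.021, -1.2, 3.2, -3.3]
[0.04, 0.003, -0.018, -1.2, 3.2, -3.3]
[0.04, 0.006, -0.016, -1.2, 3.2, -3.3]
[0.04, 0.008, -0.014, -1.2, 3.2, -3.3]
[0.041, 0.011, -0.011, -1.2, 3.2, -3.3]
[0.04, 0.014, -0.009, -1.2, 3.2, -3.3]
[0.04, 0.016, -0.006, -1.2, 3.2, -3.3]
end [0.4299 0.3296 0.2597] [180.   0. 125.]
```

Emit:
{"method": "drive_tool", "body": {
  "moves": [
    [0.006,0,-0.005,0,0,0,-0.2],
    [0.011,0,-0.01,0,0,0,-0.2],
    [0.011,0,-0.01,0,0,0,-0.2],
    [0.011,0,-0.01,0,0,0,-0.2],
    [0.011,0,-0.01,0,0,0,-0.2],
    [0.006,0,-0.005,0,0,0,-0.2],
    [-0.021,-0.001,-0.035,0,0,0,-0.5],
    [-0.02,-0.001,-0.035,0,0,0,-0.8],
    [-0.021,0,-0.035,0,0,0,-1]
  ]
}}

```text
clock: 11.6
ee_pos: [0.5187, -0.1845, 0.2167]
eef_rot: [-3.136, 0.703, 1.457]
force: [0.7, 0.7, 0.8]
grip_width: 0.0853
grasp_force: 0.0
```

Emit:
{"method": "drive_tool", "body": {
  "moves": [
    [0.03,-0.012,-0.03,-1.2,3.2,-3.3,-1],
    [0.031,-0.01,-0.028,-1.2,3.2,-3.3,-1],
    [0.034,-0.007,-0.026,-1.2,3.2,-3.3,-1],
    [0.036,-0.005,-0.025,-1.2,3.2,-3.3,-1],
    [0.037,-0.002,-0.023,-1.2,3.2,-3.3,-1],
    [0.038,0,-0.021,-1.2,3.2,-3.3,-1],
    [0.04,0.003,-0.018,-1.2,3.2,-3.3,-1],
    [0.04,0.006,-0.016,-1.2,3.2,-3.3,-1],
    [0.04,0.008,-0.014,-1.2,3.2,-3.3,-1],
    [0.041,0.011,-0.011,-1.2,3.2,-3.3,-1],
    [0.04,0.014,-0.009,-1.2,3.2,-3.3,-1],
    [0.04,0.016,-0.006,-1.2,3.2,-3.3,-1]
  ]
}}

```text
clock: 12.8
ee_pos: [0.4328, 0.3305, 0.259]
eef_rot: [-3.138, -0.002, 2.177]
force: [-0.8, 0.6, 0.2]
grip_width: 0.0854
grasp_force: 0.0
```

Emit:
{"method": "drive_tool", "body": {
  "moves": [
    [0,0,0,0,0,0,-1],
    [0,0,0,0,0,0,-1]
  ]
}}

```text
clock: 13.0
ee_pos: [0.4331, 0.3289, 0.2584]
eef_rot: [-3.136, 0.001, 2.175]
force: [0.3, -0.4, 0.5]
grip_width: 0.0852
grasp_force: 0.0
```

```bash
python3 - <<'E'
from h import *
c=shot('wrist'); tcp(); s=shot('side')['img']
np.savez('d.npz',**{k:c[k] for k in('camera_matrix','k1','view')})
print([(np.round(d['at'],3).tolist(),round(d['score'],2),proj(c,d['at'])[0].round()) for d in optics.look_for(c,'spare')])
im=c['img'].copy(); cv2.imwrite('pics/i_full.png',im[:,:,::-1])
cv2.imwrite('pics/i.png',np.hstack([cv2.resize(im,(400,300)),cv2.resize(s[150:384,200:512],(400,300))])[:,:,::-1])
E
```

```text
13.05 [0.4332 0.3282 0.2581] [-179.7    0.   124.6] w 0.0855 gf 0.0 F [0.6 0.4 0.4] q [ 0.57  0.13  1.79 -0.    1.22 -0.03]
[([0.432, 0.379, 0.054], 0.65, array([277., 127.]))]
```

View pics/i.png

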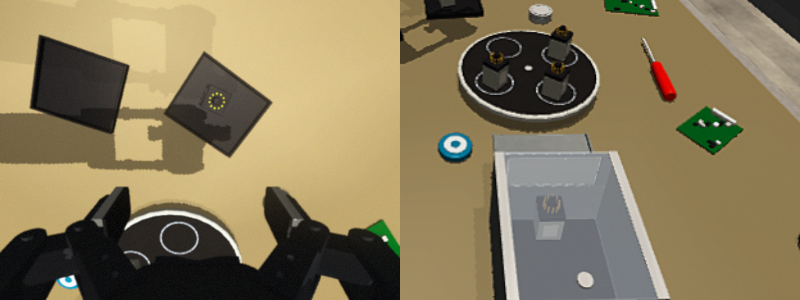

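The left half shows the spare's pin circle at about (218,100) in the tray and the empty ring at (179,238). The right half shows the failed relay in the box with the flap shut, and the three good relays standing. I'll zoom in for the spare's yaw.

```bash
python3 - <<'E'
import cv2,numpy as np
im=cv2.imread('pics/i_full.png')
a=cv2.resize(im[100:160,245:310],(650,600),interpolation=cv2.INTER_CUBIC).astype(float)
cv2.imwrite('pics/j.png',np.clip((a/255)**0.45*255,0,255).astype(np.uint8))
E
```

```text
(no output)
```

View pics/j.png

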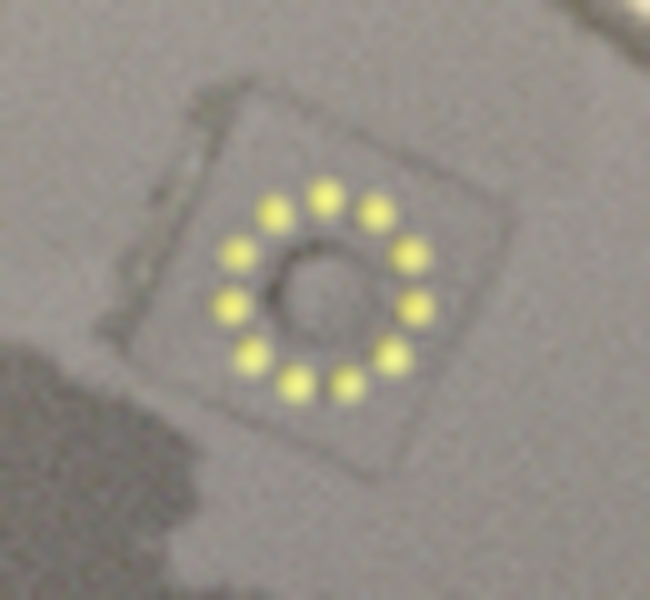

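The zoom shows the base's top corners at (250,85), (512,215), (382,480) and (120,345), with the pin circle centred at (324,292).

```bash
python3 - <<'E'
from h import *
c=dict(np.load('d.npz')); c['k1']=float(c['k1'])
k=np.array([[250,85],[512,215],[382,480],[120,345]])/10+[245,100]-.45
u=unproj(c,k,.057); print(u.round(4)); m=u.mean(0); print('centre',m, unproj(c,np.array([[324,292]])/10+[245,100]-.45,.068))
for i in range(4):
  d=u[(i+1)%4]-u[i]; print(np.linalg.norm(d).round(4),np.degrees(np.arctan2(d[1],d[0])).round(1))
tcp()
E
```

```text
[[0.412  0.391  0.057 ]
 [0.445  0.3964 0.057 ]
 [0.4509 0.3634 0.057 ]
 [0.4166 0.3587 0.057 ]]
centre [0.43111133 0.37738525 0.057     ] [[0.4311674  0.37746953 0.068     ]]
0.0335 9.3
0.0335 -80.0
0.0346 -172.2
0.0326 98.1
13.15 [0.4334 0.3277 0.258 ] [-179.7    0.   124.5] w 0.0851 gf 0.0 F [-0.3 -0.3  0.2] q [ 0.57  0.13  1.8  -0.    1.22 -0.03]
```

```bash
python3 - <<'E'
from h import *
s=plan([.4311,.3774,.12],Rt(98.9),6); print(); plan([.4311,.3774,.025],Rt(98.9),5,start=s)
E
```

```text
[0.007, 0.005, 0.023, -0.1, 0.0, 4.3]
[0.007, 0.003, 0.023, -0.1, 0.0, 4.3]
[0.008, 0.004, 0.023, -0.1, 0.0, 4.3]
[0.008, 0.003, 0.023, -0.1, 0.0, 4.3]
[0.008, 0.002, 0.023, -0.1, 0.0, 4.3]
[0.008, 0.001, 0.023, -0.1, 0.0, 4.3]
end [0.4309 0.3773 0.1199] [-180.     0.    98.9]

[0.0, -0.0, 0.019, 0.0, 0.0, 0.0]
[0.0, -0.0, 0.019, 0.0, 0.0, 0.0]
[0.0, -0.0, 0.019, 0.0, 0.0, 0.0]
[0.0, -0.0, 0.019, 0.0, 0.0, 0.0]
[0.0, -0.0, 0.019, 0.0, 0.0, 0.0]
end [0.4311 0.3774 0.025 ] [180.    0.   98.9]
```

Emit:
{"method": "drive_tool", "body": {
  "moves": [
    [0.007,0.005,0.023,-0.1,0,4.3,-0.6],
    [0.007,0.003,0.023,0,0,4.3,-0.6],
    [0.008,0.004,0.023,-0.1,0,4.3,-0.6],
    [0.008,0.003,0.023,0,0,4.3,-0.6],
    [0.008,0.002,0.023,0,0,4.3,-0.6],
    [0.008,0.001,0.023,0,0,4.3,-0.6],
    [0,0,0,0,0,0,-0.6],
    [0,0,0,0,0,0,-0.6]
  ]
}}

```text
clock: 13.95
ee_pos: [0.4312, 0.3774, 0.1202]
eef_rot: [-3.14, 0.001, 1.725]
force: [1.4, -0.0, 0.5]
grip_width: 0.0688
grasp_force: 0.0
```

```bash
python3 - <<'E'
from h import *
tcp(); c=shot('wrist'); s=plan([.4311,.3774,.025],Rt(98.9),6)
# pin blob check
h=cv2.cvtColor(c['img'],cv2.COLOR_RGB2HSV); m=cv2.inRange(h,(18,110,90),(35,255,255)); e=proj(c,[[.4311,.3774,.068]])[0]; print(e)
ys,xs=np.nonzero(m); k=np.hypot(xs-e[0],ys-e[1])<45; print(k.sum(), unproj(c,[[xs[k].mean(),ys[k].mean()]],.067))
E
```

```text
13.95 [0.4312 0.3774 0.1202] [-1.799e+02  1.000e-01  9.880e+01] w 0.0688 gf 0.0 F [ 1.4 -0.   0.5] q [ 0.64  0.34  1.84 -0.    0.96  0.49]
[-0.0, -0.0, 0.016, 0.0, 0.0, -0.0]
[-0.0, -0.0, 0.016, 0.0, 0.0, -0.0]
[-0.0, -0.001, 0.016, 0.0, 0.0, -0.0]
[-0.0, 0.0, 0.016, 0.0, 0.0, -0.0]
[-0.0, 0.0, 0.016, 0.0, 0.0, -0.0]
[-0.0, 0.0, 0.016, 0.0, 0.0, -0.0]
end [0.431  0.3778 0.0253] [180.    0.   98.9]
[251.91307288 206.12777677]
177 [[0.4314928  0.37734402 0.067     ]]
```

Confirmed to within 1 mm. I'll descend and grip.

Emit:
{"method": "drive_tool", "body": {
  "moves": [
    [0,0,0.016,0,0,0,-0.6],
    [0,0,0.016,0,0,0,-0.6],
    [0,0,0.016,0,0,0,-0.6],
    [0,0,0.016,0,0,0,-0.6],
    [0,0,0.016,0,0,0,-0.6],
    [0,0,0.015,0,0,0,-0.6],
    [0,0,0,0,0,0,-0.3],
    [0,0,0,0,0,0,0],
    [0,0,0,0,0,0,0.3],
    [0,0,0,0,0,0,1],
    [0,0,0,0,0,0,1],
    [0,0,0,0,0,0,1]
  ]
}}

```text
clock: 15.2
ee_pos: [0.4315, 0.3785, 0.0259]
eef_rot: [3.141, -0.0, 1.724]
force: [-0.2, 0.7, -0.1]
grip_width: 0.0343
grasp_force: 59.6
```

Emit:
{"method": "drive_tool", "body": {
  "moves": [
    [0,0,-0.005,0,0,0,1],
    [0,0,-0.03,0,0,0,1],
    [0,0,-0.05,0,0,0,1],
    [0,0,-0.05,0,0,0,1],
    [0,0,-0.05,0,0,0,1],
    [0,0,0,0,0,0,1]
  ]
}}

```text
clock: 15.8
ee_pos: [0.4363, 0.3822, 0.2203]
eef_rot: [3.126, -0.008, 1.724]
force: [1.9, 1.4, -0.6]
grip_width: 0.0343
grasp_force: 59.9
```

```bash
cat >> h.py <<'E'
def ringfit(p,guess,rng=.03):
    g=cv2.GaussianBlur(p['img'],(3,3),0).astype(float).mean(2); t=np.linspace(0,2*np.pi,90,endpoint=False); best=None
    def sc(x,y,r):
        u=proj(p,np.c_[x+r*np.cos(t),y+r*np.sin(t),np.full(90,.034)]).astype(np.float32)
        return np.clip(cv2.remap(g.astype(np.float32),u[:,:1],u[:,1:],cv2.INTER_LINEAR),0,200).ravel()
    from itertools import product
    f=lambda x,y:np.median(sc(x,y,.0345)-.5*sc(x,y,.029)-.5*sc(x,y,.040))
    c=np.array(guess[:2])
    for st in (.003,.0005):
        k=np.arange(-rng,rng+1e-9,st); v=[(f(c[0]+a,c[1]+b),c[0]+a,c[1]+b) for a,b in product(k,k)]; v=max(v); c=np.array(v[1:]); rng=.004
    return v
E
python3 - <<'E'
from h import *
s=shot('side'); hub=np.array([.5633,.0525])
g=np.array([.5285,.1283]); v=ringfit(s,g,.02); print(v, np.hypot(*(np.array(v[1:])-hub)))
tcp(); plan([v[1],v[2]-.015,.28],Rt(98.9),8)
E
```

```text
(np.float32(38.39966), np.float64(0.5275), np.float64(0.1293)) 0.08473417256337613
15.85 [0.4343 0.3807 0.2163] [179.5  -0.3  98.8] w 0.0345 gf 59.9 F [-0.1 -1.3 -2.2] q [0.64 0.23 1.77 0.   1.13 0.49]
[-0.035, 0.007, -0.008, 0.1, -0.0, -0.0]
[-0.034, 0.006, -0.008, 0.1, -0.0, -0.0]
[-0.035, 0.007, -0.008, 0.1, -0.0, -0.0]
[-0.035, 0.006, -0.008, 0.1, -0.0, -0.0]
[-0.034, 0.006, -0.008, 0.1, -0.0, -0.0]
[-0.035, 0.007, -0.008, 0.1, -0.0, -0.0]
[-0.035, 0.006, -0.008, 0.1, -0.0, -0.0]
[-0.034, 0.007, -0.008, 0.1, -0.0, -0.0]
end [0.5278 0.1147 0.2797] [180.    0.   98.9]
```

The disc hardly moved. I'll hover over the ring and measure again.

Emit:
{"method": "drive_tool", "body": {
  "moves": [
    [-0.035,0.007,-0.008,0,0,0,1],
    [-0.034,0.006,-0.008,0,0,0,1],
    [-0.035,0.007,-0.008,0,0,0,1],
    [-0.035,0.006,-0.008,0,0,0,1],
    [-0.034,0.006,-0.008,0,0,0,1],
    [-0.035,0.007,-0.008,0,0,0,1],
    [-0.035,0.006,-0.008,0,0,0,1],
    [-0.034,0.007,-0.008,0,0,0,1],
    [0,0,0,0,0,0,1],
    [0,0,0,0,0,0,1],
    [0,0,0,0,0,0,1]
  ]
}}

```text
clock: 16.95
ee_pos: [0.5237, 0.1132, 0.2729]
eef_rot: [-3.138, -0.0, 1.724]
force: [0.3, 0.8, -1.7]
grip_width: 0.0338
grasp_force: 59.9
```

```bash
python3 - <<'E'
from h import *
o=tcp(); c=shot('wrist'); v=ringfit(c,[.5275,.1293],.02); print(v)
X=np.array([v[1],v[2]]); 
h=cv2.cvtColor(c['img'],cv2.COLOR_RGB2HSV); m=cv2.inRange(h,(18,110,90),(35,255,255)); pz=.0681-.0219
e=proj(c,[[*o['ee_pos'][:2],o['ee_pos'][2]+pz]])[0]; ys,xs=np.nonzero(m); k=np.hypot(xs-e[0],ys-e[1])<70
print('held pins',k.sum(), unproj(c,[[xs[k].mean(),ys[k].mean()]],o['ee_pos'][2]+pz-.001))
s=plan([*X,.10],Rt(98.9),5,o); print(); plan([*X,.0575],Rt(98.9),6,start=s)
E
```

```text
16.95 [0.5237 0.1132 0.2729] [-179.8   -0.    98.8] w 0.0338 gf 59.9 F [ 0.3  0.8 -1.7] q [ 0.13  0.1   1.8   0.    1.25 -0.02]
(np.float32(134.09953), np.float64(0.528), np.float64(0.1273))
held pins 1003 [[0.52308903 0.11497923 0.31807113]]
[0.003, 0.001, 0.035, -0.0, -0.0, -0.0]
[0.002, 0.002, 0.034, -0.0, -0.0, -0.0]
[0.003, 0.001, 0.035, -0.0, -0.0, -0.0]
[0.003, 0.002, 0.034, -0.0, -0.0, -0.0]
[0.002, 0.001, 0.035, -0.0, -0.0, -0.0]
end [0.5282 0.1271 0.0999] [-180.     0.    98.9]

[0.0, -0.0, 0.007, 0.0, 0.0, 0.0]
[0.0, -0.0, 0.007, 0.0, 0.0, 0.0]
[0.0, -0.0, 0.007, 0.0, 0.0, 0.0]
[0.0, -0.0, 0.007, 0.0, 0.0, 0.0]
[0.0, -0.0, 0.007, 0.0, 0.0, 0.0]
[0.0, -0.0, 0.007, 0.0, 0.0, 0.0]
end [0.528  0.1273 0.058 ] [180.    0.   98.9]
```

Emit:
{"method": "drive_tool", "body": {
  "moves": [
    [0.003,0.001,0.035,0,0,0,1],
    [0.002,0.002,0.034,0,0,0,1],
    [0.003,0.001,0.035,0,0,0,1],
    [0.002,0.002,0.034,0,0,0,1],
    [0.002,0.001,0.035,0,0,0,1],
    [0,0,0.01,0,0,0,1],
    [0,0,0.01,0,0,0,1],
    [0,0,0.008,0,0,0,1],
    [0,0,0.005,0,0,0,1],
    [0,0,0.004,0,0,0,1],
    [0,0,0,0,0,0,1],
    [0,0,0,0,0,0,1]
  ]
}}

```text
clock: 18.2
ee_pos: [0.5305, 0.1255, 0.0652]
eef_rot: [3.141, 0.0, 1.723]
force: [-0.2, -0.2, -0.4]
grip_width: 0.0342
grasp_force: 59.9
```

```bash
python3 - <<'E'
from h import *
tcp()
E
```

```text
18.2 [0.5305 0.1255 0.0652] [180.    0.   98.7] w 0.0342 gf 59.9 F [-0.2 -0.2 -0.4] q [ 0.15  0.38  1.93 -0.    0.84  0.  ]
```

Emit:
{"method": "drive_tool", "body": {
  "moves": [
    [0.001,-0.002,0.003,0,0,0,1],
    [0,0,0.002,0,0,0,1],
    [0,0,0.002,0,0,0,1],
    [0,0,0,0,0,0,1],
    [0,0,0,0,0,0,1]
  ]
}}

```text
clock: 18.7
ee_pos: [0.5278, 0.1261, 0.0574]
eef_rot: [-3.141, 0.0, 1.724]
force: [-0.1, 0.4, -1.3]
grip_width: 0.0345
grasp_force: 59.9
```

Emit:
{"method": "drive_tool", "body": {
  "moves": [
    [0,0,0.001,0,0,0,1],
    [0,0,0,0,0,0,1]
  ]
}}

```text
clock: 18.9
ee_pos: [0.5278, 0.1261, 0.0564]
eef_rot: [-3.141, 0.0, 1.724]
force: [0.1, 0.2, -0.2]
grip_width: 0.0346
grasp_force: 59.9
```

Emit:
{"method": "drive_tool", "body": {
  "moves": [
    [0,0,0.0005,0,0,0,1],
    [0,0,0,0,0,0,1]
  ]
}}

```text
clock: 19.1
ee_pos: [0.5278, 0.1261, 0.056]
eef_rot: [-3.141, 0.0, 1.724]
force: [0.8, -0.1, -0.9]
grip_width: 0.0345
grasp_force: 59.9
```

Emit:
{"method": "drive_tool", "body": {
  "moves": [
    [0,0,0.0005,0,0,0,1],
    [0,0,0,0,0,0,1]
  ]
}}

```text
clock: 19.3
ee_pos: [0.5283, 0.1263, 0.0558]
eef_rot: [3.141, 0.0, 1.723]
force: [-0.1, -0.0, 0.8]
grip_width: 0.0346
grasp_force: 60.1
```

Emit:
{"method": "drive_tool", "body": {
  "moves": [
    [0,0,0.0005,0,0,0,1],
    [0,0,0,0,0,0,1]
  ]
}}

```text
clock: 19.5
ee_pos: [0.5287, 0.1264, 0.0558]
eef_rot: [3.14, 0.0, 1.723]
force: [-0.6, 0.0, 4.3]
grip_width: 0.0343
grasp_force: 60.5
```

Contact at about 4 N, so I'll release.

Emit:
{"method": "drive_tool", "body": {
  "moves": [
    [0,0,0,0,0,0,0.15],
    [0,0,0,0,0,0,0.1],
    [0,0,0,0,0,0,0.05],
    [0,0,0,0,0,0,0],
    [0,0,0,0,0,0,-0.1],
    [0,0,0,0,0,0,-0.3],
    [0,0,0,0,0,0,-0.3]
  ]
}}

```text
clock: 20.2
ee_pos: [0.5278, 0.1261, 0.0549]
eef_rot: [-3.141, 0.0, 1.724]
force: [-0.6, 0.2, 0.4]
grip_width: 0.0556
grasp_force: 0.0
```

Emit:
{"method": "drive_tool", "body": {
  "moves": [
    [0,0,-0.005,0,0,0,-0.3],
    [0,0,-0.01,0,0,0,-0.3],
    [0,0,-0.03,0,0,0,-0.3],
    [0,0,-0.04,0,0,0,-0.3],
    [0,0,-0.05,0,0,0,-0.3],
    [0,0,-0.05,0,0,0,-0.3],
    [0.03,0,-0.02,0,0,0,-0.3],
    [0.04,0,0,0,0,0,-0.3],
    [0.04,0,0,0,0,0,-0.3],
    [0,0,0,0,0,0,-0.3],
    [0,0,0,0,0,0,-0.3]
  ]
}}

```text
clock: 21.3
ee_pos: [0.5109, 0.2355, 0.2607]
eef_rot: [3.141, 0.001, 1.726]
force: [0.1, -0.8, 0.4]
grip_width: 0.0554
grasp_force: 0.0
```

```bash
python3 - <<'E'
from h import *
tcp(); c=shot('wrist'); s=shot('side')
for p in (c,s):
    v=ringfit(p,[.528,.1273],.02); print(v)
    print([(np.round(d['at'],3).tolist(),round(d['score'],2)) for d in optics.look_for(p,'good1')])
im=np.hstack([cv2.resize(c['img'],(400,300)),cv2.resize(s['img'][100:384,180:512],(400,300))])
im=np.vstack([im,np.hstack([cv2.resize(c['img'][100:250,150:350],(400,300),interpolation=cv2.INTER_CUBIC),cv2.resize(s['img'][155:245,235:355],(400,300),interpolation=cv2.INTER_CUBIC)])])
cv2.imwrite('pics/k.png',im[:,:,::-1])
E
```

```text
21.3 [0.5109 0.2355 0.2607] [180.    0.   98.9] w 0.0554 gf 0.0 F [ 0.1 -0.8  0.4] q [ 0.35  0.16  1.75 -0.    1.23  0.2 ]
(np.float32(107.263504), np.float64(0.528), np.float64(0.1283))
[([0.585, -0.006, 0.04], 0.73), ([0.488, 0.027, 0.077], 0.63)]
(np.float32(29.74292), np.float64(0.527), np.float64(0.1283))
[([0.483, 0.009, 0.066], 0.79), ([0.631, 0.08, 0.076], 0.61), ([0.584, -0.034, 0.072], 0.56)]
```

View pics/k.png

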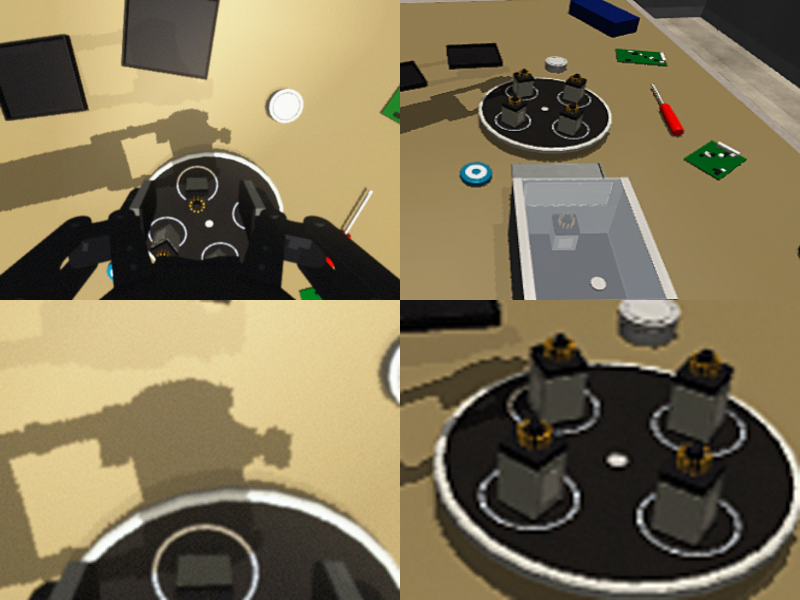

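All four relays stand in their rings, with the spare at (560,385) in the lower-right panel. The failed relay is in the box, the flap is shut, and the ring position hasn't changed. I'll let things settle briefly and hand in.

Emit:
{"method": "drive_tool", "body": {
  "moves": [
    [0,0,-0.02,0,0,0,-0.3],
    [0,0,0,0,0,0,-0.3],
    [0,0,0,0,0,0,-0.3],
    [0,0,0,0,0,0,-0.3],
    [0,0,0,0,0,0,-0.3],
    [0,0,0,0,0,0,-0.3],
    [0,0,0,0,0,0,-0.3],
    [0,0,0,0,0,0,-0.3],
    [0,0,0,0,0,0,-0.3],
    [0,0,0,0,0,0,-0.3]
  ]
}}

```text
clock: 22.5
ee_pos: [0.5112, 0.235, 0.2799]
eef_rot: [-3.141, 0.0, 1.724]
force: [-0.1, 0.3, 0.4]
grip_width: 0.0556
grasp_force: 0.0
```

```bash
python3 - <<'E'
from h import *
print(ringfit(shot('side'),[.527,.1283],.015)); print(arm.sign_off())
E
```

```text
(np.float32(29.579428), np.float64(0.5275000000000001), np.float64(0.1288))
the job is handed in; nothing more can be done
None
```

The job is handed in at about 22.5 s: the failed relay is in the reject box with the flap shut, the spare stands pins up in ring0 with the three good relays still in their rings, and the table is still with everything let go.

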